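Open the studio's blade box by its combination

TASK

Open the black blade box: set its three dials, from left to right, to 2 - 7 - 4 (the long red tick is 0, and the numbers run clockwise), then slide the red bolt knob down the slope as far as it goes and swing the lid up by its handle until it stands upright. Leave it standing open with the bolt drawn, and do not shift the things standing around the box.

Things in the scene. Friction and masses are not known exactly. Their poses are not given: they have to be found in the camera images.
- case: black steel blade box, 213 mm deep (x), 330 mm wide (y), fixed to the bench. Origin: centre of its underside, at bench height; x points to the hinged back, y to the left seen from the robot, z up. Low front wall at x = -115 mm, then a sloping lock face up to x = -6 mm, z = 101 mm; behind it the flat lid, top at z = 113 mm
- lock_corner (a point): middle of the lower edge of the aluminium lock face, 50 mm above the bench. Axes: x up the slope (25 degrees to the horizontal), y left, z square out of the face. Face 120 mm long. Behind it is a real lock: the bolt stops after 2.5 mm unless all three dials stand on the code, and the lid cannot be lifted until the bolt is drawn
- dial_left_grip (a point): left dial, 108 mm left of the box's middle line, 42 mm up the face: round skirt 52 mm across, 9 mm thick, and on it a black grip bar 48 mm long, 13 mm wide, top 40 mm off the face, a white line on the pointing end. Point: on the dial's axis, 30 mm off the face. z points out of the face, x along the bar to the pointing end; turns with the dial
- dial_left (a joint): angle of the left dial, rad: 0 = pointer at the long red tick (number 0, up the slope), grows clockwise seen from outside; ten ticks 0.6283 rad apart are the numbers 0 to 9 (5 is a little longer). Number 2 = 1.257. Stops at -0.15 and 5.85; friction 0.05 N m, stays where it is left
- dial_middle_grip (a point): middle dial, 33 mm left of the box's middle line, 42 mm up the face: round skirt 52 mm across, 9 mm thick, and on it a black grip bar 48 mm long, 13 mm wide, top 40 mm off the face, a white line on the pointing end. Point: on the dial's axis, 30 mm off the face. z points out of the face, x along the bar to the pointing end; turns with the dial
- dial_middle (a joint): angle of the middle dial, rad: 0 = pointer at the long red tick (number 0, up the slope), grows clockwise seen from outside; ten ticks 0.6283 rad apart are the numbers 0 to 9 (5 is a little longer). Number 7 = 4.398. Stops at -0.15 and 5.85; friction 0.05 N m, stays where it is left
- dial_right_grip (a point): right dial, 42 mm right of the box's middle line, 42 mm up the face: round skirt 52 mm across, 9 mm thick, and on it a black grip bar 48 mm long, 13 mm wide, top 40 mm off the face, a white line on the pointing end. Point: on the dial's axis, 30 mm off the face. z points out of the face, x along the bar to the pointing end; turns with the dial
- dial_right (a joint): angle of the right dial, rad: 0 = pointer at the long red tick (number 0, up the slope), grows clockwise seen from outside; ten ticks 0.6283 rad apart are the numbers 0 to 9 (5 is a little longer). Number 4 = 2.513. Stops at -0.15 and 5.85; friction 0.05 N m, stays where it is left
- bolt_knob (a point): red bolt knob on the lock face, 122 mm right of the middle line, 62 mm up the face when locked: a block 26 mm along the slope, 14 mm wide (y), its top 36 mm off the face, with 4 mm of air below it. This point lies on its centre line, 28 mm off the face; x points up the slope, y left, z out of the face
- bolt (a joint): travel of the bolt, m: 0 locked (knob up), 0.020 fully drawn (knob slid 20 mm down the slope, towards the robot); 3 N of friction holds it where it is left
- lid_handle (a point): middle of the lid's handle, a round steel bar 10 mm thick and 110 mm long, parallel to the hinge, held by a rod at each end 36 mm in front of the lid's front edge; shut, it stands 117 mm above the bench, 33 mm straight above the sloping face. Moves with the lid
- lid_hinge (a point): middle of the lid's hinge line, which runs along the box's y axis at its back, 107 mm above the bench, 98 mm behind the box's origin and 141 mm from the handle bar; axes as the box's
- lid (a joint): lid angle, rad: 0 shut, 1.57 upright, stop at 1.75 (leaning back). Lid 330 x 104 mm, 0.45 kg, stiff hinge (0.55 N m): it stays at any angle; 5 to 7 N lifts it at the handle
- brush_jar: bystander: open glass jar, 72 mm across and 95 mm high, with four paint brushes standing in it (about 225 mm high over all); loose; origin: centre of its underside
- tub: bystander: white plastic paint tub with a blue lid, 100 mm across, 95 mm high; loose; origin: centre of its underside
- paint_tin: bystander: can with a yellow label, 72 mm across, 75 mm high; loose; origin: centre of its underside
- tape_roll: bystander: roll of tape lying flat, 96 mm across, hole 76 mm, 24 mm high; loose; origin: centre of its underside
- flat_brush: bystander: loose paint brush 190 mm long lying on the bench in front of the box; loose; origin: near its middle, at the bench
- sand_block: bystander: cork sanding block 100 x 62 x 32 mm; loose; origin: centre of its underside
- medium: bystander: amber bottle, 60 mm across, 150 mm high; loose; origin: centre of its underside

How it is judged (in metres and radians):
On the way, in this order (a step that is already met when the one before it is completed fails the run):
1. all three dials stand on the code 2 - 7 - 4 (value of joint dial_left between 1.097 and 1.417 rad and value of joint dial_middle between 4.238 and 4.558 rad and value of joint dial_right between 2.353 and 2.673 rad), for 0.2 s.
2. the bolt is drawn, with the dials on the code (all of step 1 and value of joint bolt above 0.016 m), for 0.2 s.
3. the lid stands upright (value of joint lid above 1.3 rad), for 0.2 s.
At the end, for the whole second after the job is handed in: The lid is left standing open at 1.3 rad (75 degrees) or more, at rest (under 0.1 rad/s); the bolt is drawn by more than 16 of its 20 mm; each dial is within 0.16 rad (9 degrees) of its number: left 2, middle 7, right 4 (all of step 2 and value of joint lid above 1.3 rad and velocity of joint lid between -0.1 and 0.1 rad/s); the robot touches nothing.
It fails at once if something standing around the box is shifted by more than 30 mm (distance of any of brush_jar, tub, paint_tin, tape_roll, flat_brush, sand_block, medium from where it was at the start of the episode above 0.03 m).
It also fails if it takes over 67 s, if anything falls off the work surface, if the arm or the gripper's body presses on something with over 40 N, if the wrist force passes 120 N, or if a joint passes its speed limit or range.

ROBOT

A 6-joint arm with a two-finger parallel gripper is mounted at the origin on the work surface. World frame = base frame: x ahead of the robot, y to its left, z up, the work surface at z = 0. Lengths are in m, angles in degrees, forces in N, time in s.
With the tool pointing down it reaches from about 0.375 to 0.9 m from the base axis. Payload 3.1 kg.
Tool frame: the origin (TCP) lies on the centre line of the jaws, within the pads' length; the fingertips stand manip.tip_reach ahead of it and the grasp point (between the pads) lies 8 mm behind it (manip.tip_reach is the distance from the TCP to the fingertips, in m); z points along the fingers, y is the line along which they close (so a half turn about z gives the same grasp; the last joint's range is limited). The gripper opens to 87 mm and grips with 3 to 60 N. Pads are 19 mm wide; open, the fingers measure 117 mm over their backs; the gripper's body (75 mm by 190 mm) begins 51 mm behind the grasp point.
Start: joints at [-79.727, 30.224, 82.088, -0, 67.689, -10.227], TCP at [0.219, -0.585, 0.201] pointing down, gripper open.
Joint ranges: [-176.69, 176.69], [-43.24, 126.21], [12.49, 139.97], [-82, 262], [0, 151.66], [-163.58, 163.58]. Speed limits (degrees/s): [159.86, 159.86, 180, 180, 180, 180].

INTERFACE

Orientations are given as [roll, pitch, yaw] about the fixed x, y, z axes, in that order (R = Rz(yaw) Ry(pitch) Rx(roll)).
In Python, from workcell import manip gives the robot as it stands. The module is installed in compiled form; this text tells all that it offers.
- The arm moves only by the shell command python3 -m handwheel 'ROWS'. ROWS is JSON, a list of rows, each a list of 5 numbers: the gripper command: -1 is fully open, 1 is shut, values between are in proportion, then the shift along the tool's x, y, z in units of 30 mm (1.0 is 30 mm), then the turn about the tool's z in units of 0.08 rad (1.0 is 0.08 rad). In form: [[fingers, tx, ty, tz, roll], ...]. A call has 1 to 8 rows; each row shifts and turns the commanded pose from where the row before left it, along the tool's axes as they then stand; what a row does not reach is not made up. A row lasts 1/12 s, in which the tool goes at most 41.7 mm and 7.16 degrees, less where a joint would pass 70% of its speed; a pose out of reach is approached as far as the arm can. A call with a number of a shift or a turn outside -1 to 1 is refused whole. A call with a gripper value outside its range is refused whole. The fingers move at their own pace and stop on an object; the grip force is fixed at half the most. Time passes only in rows, so rows that do not move let the fingers close. It gives the time, the measured TCP pose, the force, the opening and the grip force at its end, in the units of the state.
- manip.read_state(): the state, without advancing time (a new reading comes with each control period).
- manip.grab_frame(name): name is "scene" or "top"; returns (picture, depth): 420x560x3 uint8, red, green, blue; 420x560 float32, m along the optical axis (not along the pixel's ray), 0 where there is no reading.
- manip.get_calibration(name): a dict with "fx", "fy", "cx", "cy" (pixels), "R" (3x3) and "t" (3): a world point X has camera coordinates R X + t. Camera axes: x right, y down, z forward; pixel columns grow to the right and rows downward; lengths in m; the calibration is good to about 2 mm. A picture is of the moment at which its call begins. get_calibration takes no time and is no camera call.
- manip.job_done(): hands the job in; it is judged then, once.
The state is a dict: "time_s": time; "joint_positions": joint angles; "joint_vel": joint speeds; "joint_efforts": joint torques, N m; "tcp_pos": TCP position; "tool_rot": TCP orientation; "ft_force": force on the tool from outside, world axes, zero at the start; "torque": the same for the moment, N m; "gripper_width": finger opening in m; "grip_force": force on a finger pad.
Only numpy, scipy, OpenCV 4.12 (cv2) and the standard library are available. Lean on these libraries where they do the work, as an engineer would, in place of code of your own. Each camera call takes 0.05 s, during which the arm holds its last target. There are 200 camera calls.

## Working session

There is one attempt and no reset: what is moved stays moved. The work goes in short steps, Python scripts to look and compute and a shell command to move; the robot and the scene stay as the last step left them, time stands still between calls to the robot, and variables do not carry over. Pictures are saved under pics/ and viewed, at most 10 in all, crops included, and the job is handed in when it is done.

```bash
mkdir -p pics; python3 - <<'E'
from workcell import manip
import cv2,numpy as np
for n in("scene","top"):
    p,d=manip.grab_frame(n); np.savez(f"pics/{n}0.npz",p=p,d=d)
    cv2.imwrite(f"pics/{n}0.png",cv2.resize(p[:,:,::-1],(800,600),interpolation=cv2.INTER_CUBIC))
    c=manip.get_calibration(n); print({k:np.round(np.array(v),3).tolist() for k,v in c.items()})
print(manip.tip_reach, manip.read_state())
E
```

```text
{'fx': 467.914, 'fy': 467.914, 'cx': 280.008, 'cy': 206.807, 'R': [[-0.777, 0.629, 0.014], [0.493, 0.622, -0.608], [-0.391, -0.466, -0.794]], 't': [0.429, -0.248, 1.413]}
{'fx': 433.193, 'fy': 433.193, 'cx': 282.022, 'cy': 207.915, 'R': [[-0.011, -1.0, -0.012], [-0.998, 0.012, -0.057], [0.057, 0.011, -0.998]], 't': [0.05, 0.548, 1.215]}
0.011 {'time_s': 0.1, 'joint_positions': array([-7.97283820e+01,  3.02740721e+01,  8.21492078e+01, -2.08224165e-03,
        6.76886387e+01, -1.02290649e+01]), 'joint_vel': array([ 0.07738952, -0.08962877, -0.08330694, -0.07466195,  0.00269026,
        0.06114062]), 'joint_efforts': array([ 7.16985511e-06, -4.40982771e+01, -1.77151018e+01,  6.34113676e-02,
        5.34003088e-02, -4.99796454e-05]), 'tcp_pos': array([ 0.21875869, -0.5847173 ,  0.19986398]), 'tool_rot': array([-1.79889519e+02, -1.79807132e-02,  2.05014579e+01]), 'ft_force': array([ 0.27261093, -0.05428282,  0.76150044]), 'torque': array([ 0.00445129, -0.0314736 ,  0.00883741]), 'grip_force': 0.0, 'gripper_width': 0.0867877889401081}
```

View pics/scene0.png

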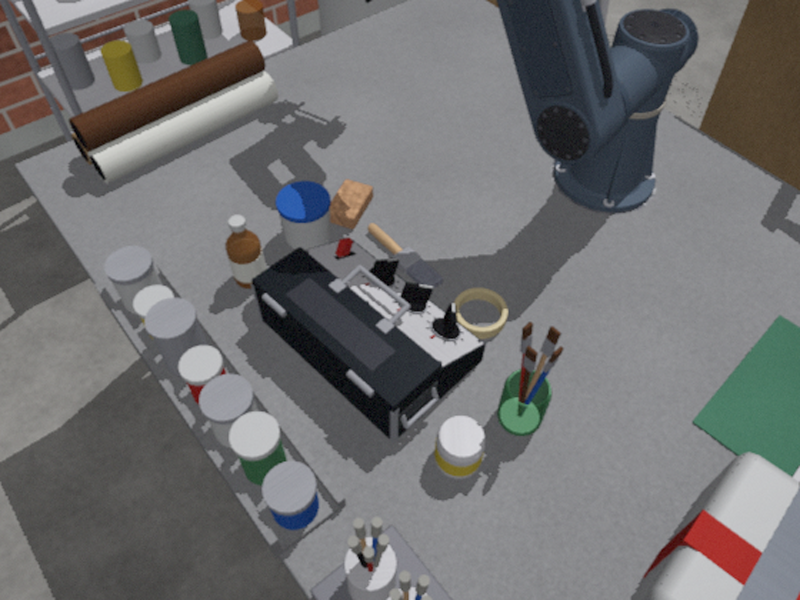

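View pics/top0.png

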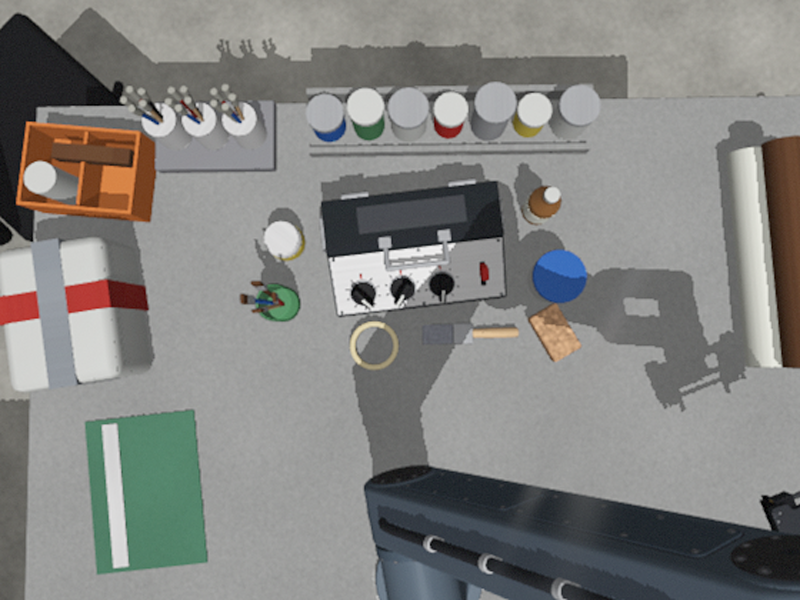

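The scene view shows the box mid-picture: handle around (370,290), three dials, red knob at (345,245). In the top view (800×600) the dials are at about (362,293), (402,290) and (440,286), the knob at (484,272), and the handle bar runs (385,262)–(450,258). I'll enlarge the lock face.

```bash
python3 - <<'E'
import cv2,numpy as np
p=np.load("pics/top0.npz")["p"]
c=p[120:228,220:364,::-1]
cv2.imwrite("pics/crop.png",cv2.resize(c,(800,600),interpolation=cv2.INTER_CUBIC))
E
```

```text
(no output)
```

View pics/crop.png

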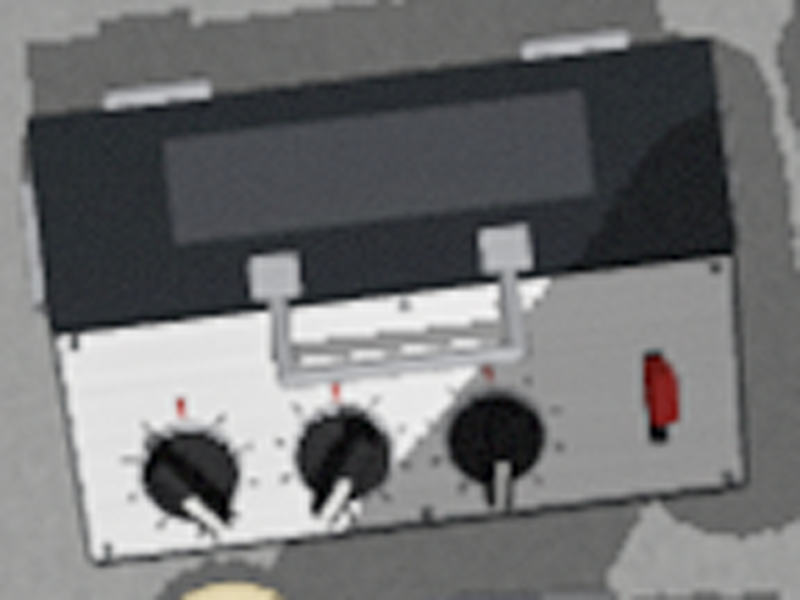

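The crop (×5.56, offset 220,120) shows skirt centres at about (191,475), (343,455) and (496,437), handle bar ends at (285,380)/(517,355), and the knob top at (662,390). The pointers sit lower-right, lower-left and straight down. I'll fit the box pose next.

```bash
cat > h.py <<'E'
import numpy as np,cv2
from workcell import manip
from scipy.optimize import least_squares
s,c=np.sin(np.radians(25)),np.cos(np.radians(25))
def face(up,y,off): return np.array([-.115+up*c-off*s,y,.05+up*s+off*c])
def w(P,X):
    P=np.atleast_2d(P);a=X[2];R=np.array([[np.cos(a),-np.sin(a),0],[np.sin(a),np.cos(a),0],[0,0,1]])
    return P@R.T+[X[0],X[1],0]
def proj(n,P):
    k=manip.get_calibration(n);q=np.atleast_2d(P)@np.array(k["R"]).T+k["t"]
    return np.c_[k["fx"]*q[:,0]/q[:,2]+k["cx"],k["fy"]*q[:,1]/q[:,2]+k["cy"]]
DY=[.108,.033,-.042]
def tip(y,th,r=.024,off=.04): return face(.042+r*np.cos(th),y-r*np.sin(th),off)
E
cat > fit.py <<'E'
from h import *
M=[face(.042,y,.009) for y in DY]+[[-.043,.055,.117],[-.043,-.055,.117],face(.062,-.122,.036),face(0,.165,0),face(0,-.165,0)]
U=np.array([[191,475],[343,455],[496,437],[285,380],[517,355],[662,390],[90,563],[745,487]])
U=(U+.5)/5.5556-.5+[220,120]
f=lambda X:(proj("top",w(M,X))-U).ravel()
r=least_squares(f,[.6,0,.1],loss="soft_l1");X=r.x;np.save("X.npy",X)
print(X,np.degrees(X[2]),np.round(r.fun.reshape(-1,2),1).tolist())
for i,y in enumerate(DY): print(i,w(face(.042,y,.03),X))
print("knob",w(face(.062,-.122,.028),X),"handle",w([-.043,0,.117],X),"hinge",w([.098,0,.107],X))
z=[np.load(f"pics/{n}0.npz")["p"][:,:,::-1] for n in("top","scene")]
out=[]
for n,im,(u,v) in(("top",z[0],(225,165)),("scene",z[1],(215,150))):
    S=6;a=cv2.resize(im[v:v+65,u:u+130],None,fx=S,fy=S,interpolation=cv2.INTER_CUBIC)
    pt=lambda P:[tuple(int(t) for t in (q-[u,v]+.5)*S) for q in proj(n,w(P,X))]
    for q in pt(M): cv2.circle(a,q,3,(0,255,0),-1)
    for y in DY:
        for k in range(10): cv2.circle(a,pt(tip(y,k*.6283,.024,.04))[0],2,(0,0,255) if k in(0,5) else (255,100,0),-1)
        cv2.circle(a,pt(tip(y,0,0,.04))[0],2,(0,255,255),-1)
    out.append(a[:298])
cv2.imwrite("pics/ov.png",np.vstack([o[:,:780] for o in out]))
E
python3 fit.py
```

```text
[0.64471589 0.0214898  0.11017225] 6.312405096754448 [[-0.3, 0.3], [-0.1, 0.5], [-0.1, 0.4], [0.0, -0.4], [0.0, -1.0], [0.5, 1.6], [-0.4, -0.2], [0.4, -1.0]]
0 [[0.54377103 0.11898205 0.0949392 ]]
1 [[0.55201725 0.04443676 0.0949392 ]]
2 [[ 0.56026346 -0.03010853  0.0949392 ]]
knob [[ 0.58791579 -0.10753761  0.10157895]] handle [[0.60197659 0.01676198 0.117     ]] hinge [[0.74212173 0.03226486 0.107     ]]
```

View pics/ov.png

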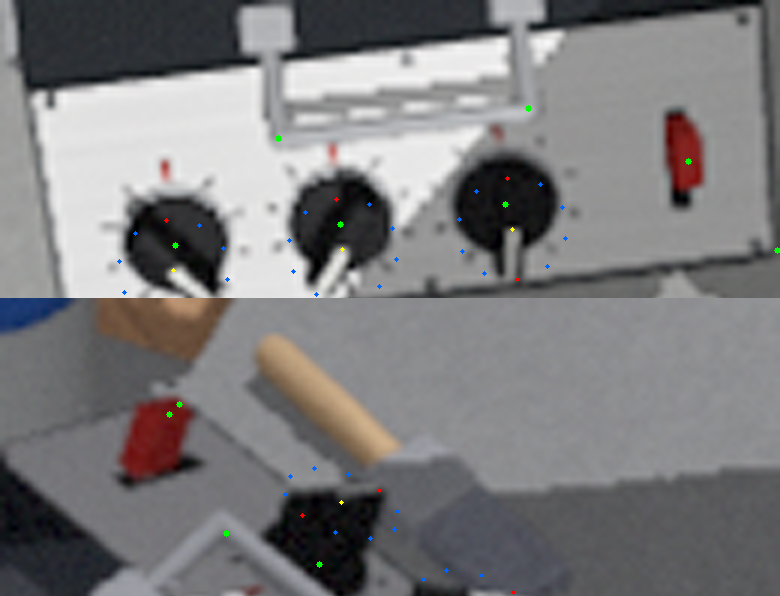

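The overlay fits to about 1 px. From top to bottom of the range, the pointers read roughly 148°, 205° and 183°. I'll work out the angles and the first leg, starting with the right dial.

```bash
cat >> h.py <<'E'
def leg(T,yaw=None):
    "units needed now: turn to yaw, then shift (tool axes after the turn)"
    st=manip.read_state();p=st["tcp_pos"];y0=st["tool_rot"][2];y1=y0 if yaw is None else yaw
    a=np.radians(y1);d=np.array(T)-p
    u=np.array([np.cos(a)*d[0]+np.sin(a)*d[1],np.sin(a)*d[0]-np.cos(a)*d[1],-d[2]])/.03
    print("yaw",round(y0,1),"->",y1,"roll units",round(-((y1-y0+180)%360-180)*np.pi/180/.08,2),"xyz units",u.round(2),"n",np.ceil(abs(u).max()))
E
python3 - <<'E'
from h import *
X=np.load("X.npy");ths=np.radians(np.arange(0,360,1.))
W=[((185,497),(215,535)),((342,478),(323,515)),((499,459),(502,510))]
for y,(a,b) in zip(DY,W):
    b=(np.array(b)+.5)/5.5556-.5+[220,120]
    q=proj("top",w([tip(y,t) for t in ths],X));o=proj("top",w(tip(y,0,0),X))
    an=lambda v:np.arctan2(v[...,1],v[...,0])
    e=np.abs(np.angle(np.exp(1j*(an(q-o)-an(b-o)))))
    print(y,np.degrees(ths[e.argmin()]))
leg(w(face(.042,-.042,.03),X)[0]*[1,1,0]+[0,0,.18])
leg(w(face(.042,-.042,.03),X)[0]*[1,1,0]+[0,0,.18],6.3)
E
```

```text
0.108 152.0
0.033 218.0
-0.042 185.0
yaw 20.5 -> 20.501457910614008 roll units -0.0 xyz units [ 17.14 -13.33   0.66] n 18.0
yaw 20.5 -> 6.3 roll units 3.1 xyz units [ 13.34 -17.13   0.66] n 18.0
```

```bash
python3 -m handwheel '[[0.3,0,0,0,1],[0.3,0,0,0,1],[0.3,0,0,0,1],[0.3,0,0,0,1]]'; python3 - <<'E'
from h import *
X=np.load("X.npy");leg(w(face(.042,-.042,.03),X)[0]*[1,1,0]+[0,0,.17])
E
```

```text
time_s: 0.43
tcp_pos: [0.2188, -0.5849, 0.2002]
tool_rot: [-179.9, 0.0, 1.9]
ft_force: [1.3, 0.7, 0.3]
gripper_width: 0.0677
grip_force: 0.0
yaw 1.9 -> 1.9372280627484126 roll units -0.0 xyz units [ 12.   -18.1    1.01] n 19.0
```

```bash
R='x'; python3 -m handwheel '[[0.3,0.6,-0.9,0,0],[0.3,0.6,-0.9,0,0],[0.3,0.6,-0.9,0,0],[0.3,0.6,-0.9,0,0],[0.3,0.6,-0.9,0,0],[0.3,0.6,-0.9,0,0],[0.3,0.6,-0.9,0,0],[0.3,0.6,-0.9,0,0]]' >/dev/null; python3 -m handwheel '[[0.3,0.6,-0.9,0,0],[0.3,0.6,-0.9,0,0],[0.3,0.6,-0.9,0,0],[0.3,0.6,-0.9,0,0],[0.3,0.6,-0.9,0,0],[0.3,0.6,-0.9,0,0],[0.3,0.6,-0.9,0,0],[0.3,0.6,-0.9,0,0]]'; python3 -m handwheel '[[0.3,0.6,-0.9,0,0],[0.3,0.6,-0.9,0,0],[0.3,0.6,-0.9,0,0],[0.3,0.6,-0.9,0,0]]'; python3 - <<'E'
from h import *
X=np.load("X.npy");leg(w(face(.042,-.042,.03),X)[0]*[1,1,0]+[0,0,.098])
E
```

```text
time_s: 1.77
tcp_pos: [0.4907, -0.1412, 0.2005]
tool_rot: [-180.0, 0.0, 2.2]
ft_force: [0.5, -0.3, -0.1]
gripper_width: 0.0306
grip_force: 0.0
time_s: 2.1
tcp_pos: [0.5585, -0.0305, 0.2004]
tool_rot: [-180.0, 0.1, 2.2]
ft_force: [-0.5, 0.0, -0.1]
gripper_width: 0.0303
grip_force: 0.0
yaw 2.2 -> 2.17714501581555 roll units -0.0 xyz units [ 0.06 -0.01  3.41] n 4.0
```

```bash
python3 -m handwheel '[[0.3,0.06,0,0.9,0],[0.3,0,0,0.9,0],[0.3,0,0,0.8,0],[0.3,0,0,0.8,0],[0.55,0,0,0,0],[0.55,0,0,0,0],[0.55,0,0,0,0]]'; python3 -m handwheel '[[0.55,0,0,0,-1],[0.55,0,0,0,-1],[0.55,0,0,0,-1],[0.55,0,0,0,-1],[0.55,0,0,0,-1],[0.55,0,0,0,-1],[0.55,0,0,0,-1],[0.55,0,0,0,-1]]';  python3 -m handwheel '[[0.55,0,0,0,-0.75],[0.55,0,0,0,0],[0.8,0,0,0,0],[1,0,0,0,0],[1,0,0,0,0],[1,0,0,0,0],[1,0,0,0,0]]'
```

```text
time_s: 2.68
tcp_pos: [0.5608, -0.0324, 0.0995]
tool_rot: [180.0, -0.1, 2.2]
ft_force: [0.2, -0.1, -0.1]
gripper_width: 0.0216
grip_force: 0.0
time_s: 3.35
tcp_pos: [0.5616, -0.0326, 0.1011]
tool_rot: [179.8, -0.2, 39.0]
ft_force: [0.7, -0.3, 0.5]
gripper_width: 0.0196
grip_force: 0.0
time_s: 3.93
tcp_pos: [0.5601, -0.0321, 0.0988]
tool_rot: [180.0, -0.0, 42.2]
ft_force: [0.3, 0.7, 0.1]
gripper_width: 0.0014
grip_force: 0.0
```

The fingers closed on nothing, so I'll look.

```bash
cat > look.py <<'E'
from h import *
import sys
def crop(n,u,v,wd,ht,S):
    p,d=manip.grab_frame(n);return cv2.resize(p[v:v+ht,u:u+wd,::-1],None,fx=S,fy=S,interpolation=cv2.INTER_CUBIC)
cv2.imwrite(sys.argv[1],np.vstack([crop("top",215,140,160,75,5),crop("scene",215,145,160,75,5)])[:600] if 0 else np.hstack([crop("top",225,135,135,100,3),crop("scene",200,140,130,100,3)]))
E
python3 - <<'E'
from h import *
a=manip.grab_frame("scene")[0];cv2.imwrite("pics/s1.png",cv2.resize(a[130:260,190:363,::-1],(800,600),interpolation=cv2.INTER_CUBIC))
E
```

```text
(no output)
```

View pics/s1.png

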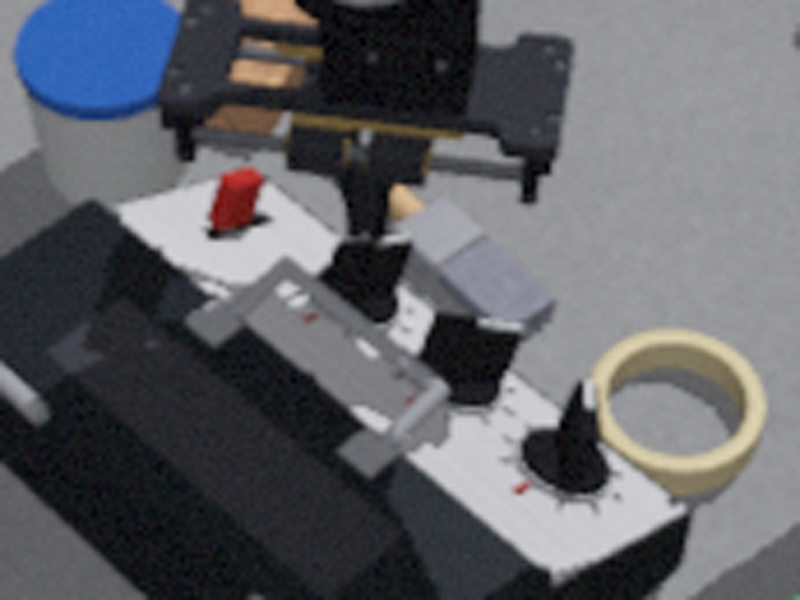

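```bash
python3 - <<'E'
from h import *
X=np.load("X.npy");st=manip.read_state();p=st["tcp_pos"]
k=lambda P:np.round((proj("scene",P)-[190,130]+.5)*800/173,0).tolist()
print("tip",k(p-[0,0,.011]),"tcp",k(p),"tcp+40",k(p+[0,0,.04]))
for y in DY: print(y,"top axis",k(w(tip(y,0,0,.04),X)),"skirt",k(w(tip(y,0,0,.009),X)),"tips5,0",k(w([tip(y,3.14),tip(y,0)],X)))
print("knob",k(w(face(.062,-.122,.036),X)),"handle",k(w([[-.043,.055,.117],[-.043,-.055,.117]],X)),"facecorner",k(w([face(0,.165,0),face(0,-.165,0)],X)))
a,d=manip.grab_frame("scene");c=manip.get_calibration("scene")
def dp(u,v):
    u=u*173/800+190-.5;v=v*130/600+130-.5;z=np.median(d[int(v+.5)-1:int(v+.5)+2,int(u+.5)-1:int(u+.5)+2])
    return (np.array(c["R"]).T@(np.array([(u-c["cx"])*z/c["fx"],(v-c["cy"])*z/c["fy"],z])-c["t"])).round(4)
for q in [(368,210),(368,225),(360,255),(395,245),(470,345),(238,185),(570,430)]: print(q,dp(*q))
E
```

```text
tip [[372.0, 272.0]] tcp [[371.0, 259.0]] tcp+40 [[371.0, 208.0]]
0.108 top axis [[594.0, 416.0]] skirt [[572.0, 464.0]] tips5,0 [[621.0, 403.0], [565.0, 429.0]]
0.033 top axis [[483.0, 331.0]] skirt [[464.0, 379.0]] tips5,0 [[512.0, 320.0], [454.0, 342.0]]
-0.042 top axis [[379.0, 250.0]] skirt [[362.0, 298.0]] tips5,0 [[408.0, 241.0], [349.0, 260.0]]
knob [[247.0, 183.0]] handle [[445.0, 397.0], [290.0, 274.0]] facecorner [[697.0, 520.0], [254.0, 174.0]]
(368, 210) [ 0.5644 -0.029   0.1427]
(368, 225) [ 0.5653 -0.028   0.1327]
(360, 255) [ 0.5703 -0.0285  0.1123]
(395, 245) [ 0.5472 -0.0285  0.1034]
(470, 345) [0.5571 0.0448 0.1001]
(238, 185) [ 0.5919 -0.1052  0.1141]
(570, 430) [0.5519 0.1155 0.0989]
```

```bash
python3 -m handwheel '[[0.3,0,0,0,0],[0.3,0,0,0,0],[0.3,0,0,0,0],[0.3,0,0,-1,0],[0.3,0,0,-1,0],[0.3,0,0,-1,0],[0.3,0,0,0,0]]'; python3 - <<'E'
from h import *
X=np.load("X.npy")
a=manip.grab_frame("scene")[0];b=np.load("pics/scene0.npz")["p"]
f=lambda a:cv2.resize(a[165:235,240:332,::-1],(394,300),interpolation=cv2.INTER_CUBIC)
t=manip.grab_frame("top")[0];g=lambda a:cv2.resize(a[165:235,235:327,::-1],(394,300),interpolation=cv2.INTER_CUBIC)
cv2.imwrite("pics/s2.png",np.vstack([np.hstack([f(b),f(a)]),np.hstack([g(np.load("pics/top0.npz")["p"]),g(t)])]))
E
```

```text
time_s: 4.62
tcp_pos: [0.5642, -0.033, 0.1946]
tool_rot: [179.4, -0.4, 42.3]
ft_force: [0.8, -0.6, 0.2]
gripper_width: 0.0295
grip_force: 0.0
```

View pics/s2.png

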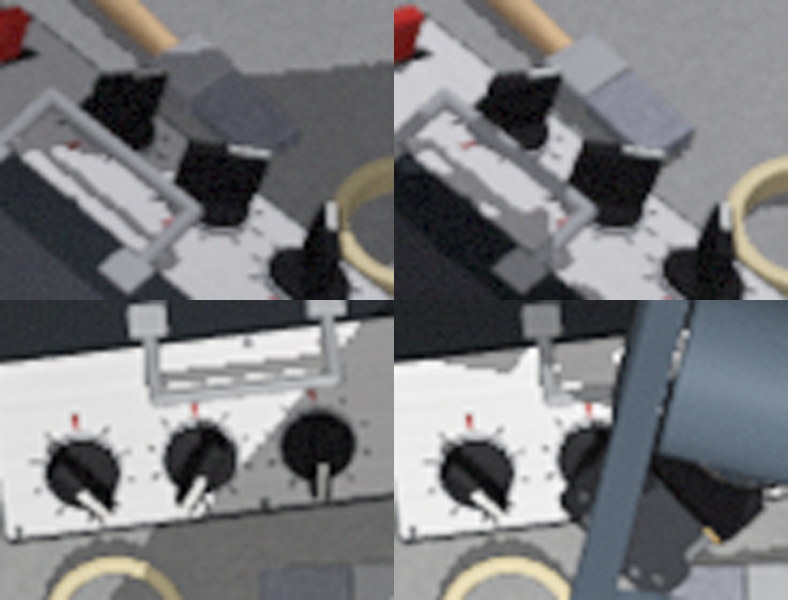

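```bash
python3 - <<'E'
from h import *
p=manip.read_state()["tcp_pos"];print(p,manip.tip_reach)
for n in("scene","top"):
    a,d=manip.grab_frame(n);c=manip.get_calibration(n);v,u=np.mgrid[0:420,0:560]
    P=np.stack([(u-c["cx"])*d/c["fx"],(v-c["cy"])*d/c["fy"],d],-1)-c["t"];P=P@np.array(c["R"])
    m=(d>0)&(np.hypot(P[...,0]-p[0],P[...,1]-p[1])<.045)
    q=P[m];print(n,np.histogram(q[:,2],bins=np.arange(.06,.30,.01)))
    f=q[(q[:,2]>.125)&(q[:,2]<.24)];f=f[f[:,2].argsort()];print(f[:25:3].round(4))
E
```

```text
[ 0.5608422  -0.03227584  0.19005709] 0.011
scene (array([ 62,  83, 120,  57,  76,  35,   7,   0,   0,   0,   0,   0,   0,
         0,   0,  18,  38,  35,  32,  45,  34,   4,   9]), array([0.06, 0.07, 0.08, 0.09, 0.1 , 0.11, 0.12, 0.13, 0.14, 0.15, 0.16,
       0.17, 0.18, 0.19, 0.2 , 0.21, 0.22, 0.23, 0.24, 0.25, 0.26, 0.27,
       0.28, 0.29]))
[[ 0.5774 -0.0409  0.2149]
 [ 0.5525 -0.0118  0.2163]
 [ 0.5509 -0.0103  0.2165]
 [ 0.5563 -0.0141  0.2169]
 [ 0.5823 -0.0453  0.2176]
 [ 0.556  -0.0146  0.2194]
 [ 0.5749 -0.0403  0.2201]
 [ 0.5805 -0.0439  0.2208]
 [ 0.5664 -0.0476  0.2214]]
top (array([0, 0, 0, 0, 0, 0, 0, 0, 0, 0, 0, 0, 0, 0, 0, 0, 0, 0, 0, 0, 0, 0,
       0]), array([0.06, 0.07, 0.08, 0.09, 0.1 , 0.11, 0.12, 0.13, 0.14, 0.15, 0.16,
       0.17, 0.18, 0.19, 0.2 , 0.21, 0.22, 0.23, 0.24, 0.25, 0.26, 0.27,
       0.28, 0.29]))
[]
```

Measured from depth, the fingertips sit about 24 mm above the reported TCP, not 11 mm below it, so the fingers closed above the bar. I'll correct for that empirically, then turn back and go down in steps while watching the force.

```bash
python3 -m handwheel '[[0.3,0,0,0,1],[0.3,0,0,0,1],[0.3,0,0,0,1],[0.3,0,0,0,1],[0.3,0,0,0,1],[0.3,0,0,0,1],[0.3,0,0,0,1],[0.3,0,0,0,1]]' | grep -E 'rot|pos';  python3 -m handwheel '[[0.3,0,0,0.75,0.75],[0.3,0,0,0.75,0],[0.3,0,0,0.75,0],[0.3,0,0,0.75,0],[0.3,0,0,0,0]]';python3 -m handwheel '[[0.3,0,0,0.2,0],[0.3,0,0,0.2,0],[0.3,0,0,0.1,0],[0.3,0,0,0,0]]';python3 -m handwheel '[[0.3,0,0,0.2,0],[0.3,0,0,0.2,0],[0.3,0,0,0.1,0],[0.3,0,0,0,0]]'
```

```text
tcp_pos: [0.5587, -0.0318, 0.1867]
tool_rot: [-179.9, 0.2, 5.4]
time_s: 5.9
tcp_pos: [0.5551, -0.031, 0.0931]
tool_rot: [-179.8, 0.7, 2.2]
ft_force: [-1.1, 0.4, -0.0]
gripper_width: 0.0306
grip_force: 0.0
time_s: 6.23
tcp_pos: [0.5601, -0.0321, 0.0838]
tool_rot: [180.0, -0.0, 2.2]
ft_force: [-0.3, -1.3, 0.8]
gripper_width: 0.0306
grip_force: 0.0
time_s: 6.57
tcp_pos: [0.5595, -0.032, 0.0681]
tool_rot: [-180.0, 0.1, 2.2]
ft_force: [0.3, 1.2, -0.4]
gripper_width: 0.0305
grip_force: 0.0
```

```bash
python3 -m handwheel '[[0.3,0,0,0.15,0],[0.3,0,0,0,0],[0.5,0,0,0,0],[0.6,0,0,0,0],[1,0,0,0,0],[1,0,0,0,0],[1,0,0,0,0],[1,0,0,0,0]]'
```

```text
time_s: 7.23
tcp_pos: [0.5596, -0.0306, 0.0642]
tool_rot: [-179.9, 0.0, 2.1]
ft_force: [0.4, 4.9, 0.0]
gripper_width: 0.0129
grip_force: 30.0
```

```bash
python3 -m handwheel '[[0.6,0,0,0,0],[0.6,0,0,0,0],[0.6,0,0,0,-1],[0.6,0,0,0,-1],[0.6,0,0,0,-1],[0.6,0,0,0,-1],[0.6,0,0,0,-1],[0.6,0,0,0,-1]]';  python3 -m handwheel '[[0.6,0,0,0,-1],[0.6,0,0,0,-1],[0.6,0,0,0,-0.75],[0.6,0,0,0,0],[1,0,0,0,0],[1,0,0,0,0],[1,0,0,0,0],[1,0,0,0,0]]'
```

```text
time_s: 7.9
tcp_pos: [0.5606, -0.031, 0.0641]
tool_rot: [-179.9, -0.1, 29.8]
ft_force: [0.7, 6.2, -1.6]
gripper_width: 0.0175
grip_force: 3.2
time_s: 8.57
tcp_pos: [0.5605, -0.0313, 0.0642]
tool_rot: [180.0, -0.1, 42.2]
ft_force: [0.3, 5.5, -2.1]
gripper_width: 0.0159
grip_force: 29.5
```

```bash
python3 -m handwheel '[[0.3,0,0,0,0],[0.3,0,0,0,0],[0.3,0,0,-1,0],[0.3,0,0,-1,0],[0.3,0,0,-0.5,0],[0.3,0,0,0,0.85],[0.3,0,0,0,0.85],[0.3,0,0,0,0]]'; python3 - <<'E'
from h import *
X=np.load("X.npy");leg(w(face(.042,.108,.03),X)[0]*[1,1,0]+[0,0,.064])
E
```

```text
time_s: 9.23
tcp_pos: [0.5606, -0.0332, 0.1402]
tool_rot: [179.9, -0.0, 34.4]
ft_force: [0.5, -0.3, 0.5]
gripper_width: 0.0301
grip_force: 0.0
yaw 34.4 -> 34.393355795876566 roll units -0.0 xyz units [ 2.4  -4.5   2.54] n 5.0
```

```bash
python3 -m handwheel '[[0.3,0.4,-0.75,0,0],[0.3,0.4,-0.75,0,0],[0.3,0.4,-0.75,0,0],[0.3,0.4,-0.75,0,0],[0.3,0.4,-0.75,0,0],[0.3,0.4,-0.75,0,0],[0.3,0,0,0,0]]'; python3 -m handwheel '[[0.3,0,0,0.8,0],[0.3,0,0,0.8,0],[0.3,0,0,0.4,0],[0.3,0,0,0.3,0],[0.3,0,0,0.2,0],[0.3,0,0,0,0]]'
```

```text
time_s: 9.82
tcp_pos: [0.5419, 0.1232, 0.1391]
tool_rot: [-179.9, 0.0, 34.8]
ft_force: [-1.1, -0.3, 0.3]
gripper_width: 0.0301
grip_force: 0.0
time_s: 10.32
tcp_pos: [0.5426, 0.1193, 0.0632]
tool_rot: [-180.0, 0.1, 34.5]
ft_force: [0.4, -0.9, 0.2]
gripper_width: 0.0303
grip_force: 0.0
```

```bash
python3 -m handwheel '[[0.6,0,0,0,0],[0.6,0,0,0,0],[1,0,0,0,0],[1,0,0,0,0],[1,0,0,0,0]]'; python3 -m handwheel '[[0.6,0,0,0,0],[0.6,0,0,0,0],[0.6,0,0,0,-1],[0.6,0,0,0,-1],[0.6,0,0,0,-1],[0.6,0,0,0,-1],[0.6,0,0,0,-1],[0.6,0,0,0,-1]]'
```

```text
time_s: 10.73
tcp_pos: [0.5447, 0.119, 0.0653]
tool_rot: [179.8, -0.1, 34.5]
ft_force: [0.5, -6.0, 2.0]
gripper_width: 0.0157
grip_force: 28.3
time_s: 11.4
tcp_pos: [0.5444, 0.1182, 0.0653]
tool_rot: [179.8, 0.0, 62.2]
ft_force: [1.2, -7.3, 2.9]
gripper_width: 0.0181
grip_force: 21.6
```

```bash
python3 -m handwheel '[[0.5,0,0,0,-1],[0.5,0,0,0,-1],[0.5,0,0,0,-1],[0.5,0,0,0,-1],[0.5,0,0,0,-1],[0.5,0,0,0,-1]]';python3 -m handwheel '[[0.5,0,0,0,-1],[0.5,0,0,0,-1],[0.5,0,0,0,-1],[0.5,0,0,0,-1],[0.5,0,0,0,-1],[0.5,0,0,0,-0.4]]'
```

```text
time_s: 11.9
tcp_pos: [0.5448, 0.1197, 0.065]
tool_rot: [179.8, -0.0, 89.7]
ft_force: [2.0, -2.7, 1.0]
gripper_width: 0.0215
grip_force: 2.2
time_s: 12.4
tcp_pos: [0.5439, 0.1206, 0.0649]
tool_rot: [179.9, -0.0, 114.4]
ft_force: [1.3, -0.4, 1.4]
gripper_width: 0.0218
grip_force: 2.1
```

```bash
python3 -m handwheel '[[1,0,0,0,0],[1,0,0,0,0],[1,0,0,0,0],[1,0,0,0,0]]'; python3 -m handwheel '[[0.3,0,0,0,0],[0.3,0,0,0,0],[0.3,0,0,-1,0],[0.3,0,0,-1,0],[0.3,0,0,-0.5,0],[0.3,0,0,0,-1],[0.3,0,0,0,-1],[0.3,0,0,0,-1]]'; python3 -m handwheel '[[0.3,0,0,0,-1],[0.3,0,0,0,-1],[0.3,0,0,0,-1],[0.3,0,0,0,-1],[0.3,0,0,0,-0.4],[0.3,0,0,0,0]]'; python3 - <<'E'
from h import *
X=np.load("X.npy");leg(w(face(.042,.033,.03),X)[0]*[1,1,0]+[0,0,.064])
E
```

```text
time_s: 12.73
tcp_pos: [0.544, 0.1204, 0.0649]
tool_rot: [179.8, 0.0, 114.2]
ft_force: [1.1, 0.2, 5.4]
gripper_width: 0.0185
grip_force: 27.8
time_s: 13.4
tcp_pos: [0.5409, 0.1199, 0.1386]
tool_rot: [-179.8, -0.1, 128.2]
ft_force: [0.1, -0.4, 0.3]
gripper_width: 0.0305
grip_force: 0.0
time_s: 13.9
tcp_pos: [0.5407, 0.1199, 0.138]
tool_rot: [-179.8, -0.2, 148.2]
ft_force: [1.3, 0.8, -0.0]
gripper_width: 0.0308
grip_force: 0.0
yaw 148.2 -> 148.18185875388036 roll units -0.0 xyz units [-1.65 -1.94  2.47] n 3.0
```

```bash
python3 -m handwheel '[[0.3,-0.55,-0.65,0,0],[0.3,-0.55,-0.65,0,0],[0.3,-0.55,-0.65,0,0],[0.3,0,0,0.8,0],[0.3,0,0,0.8,0],[0.3,0,0,0.5,0],[0.3,0,0,0.35,0],[0.3,0,0,0,0]]'; python3 -m handwheel '[[0.6,0,0,0,0],[0.6,0,0,0,0],[1,0,0,0,0],[1,0,0,0,0],[1,0,0,0,0]]'; python3 -m handwheel '[[0.5,0,0,0,0],[0.5,0,0,0,0],[0.5,0,0,0,1],[0.5,0,0,0,1],[0.5,0,0,0,1],[0.5,0,0,0,1],[0.5,0,0,0,1],[0.5,0,0,0,1]]'; python3 -m handwheel '[[0.5,0,0,0,1],[0.5,0,0,0,0.4],[0.5,0,0,0,0],[1,0,0,0,0],[1,0,0,0,0],[1,0,0,0,0],[1,0,0,0,0]]'
```

```text
time_s: 14.57
tcp_pos: [0.5514, 0.0443, 0.0631]
tool_rot: [-179.8, -0.4, 148.1]
ft_force: [-0.1, -0.6, -0.3]
gripper_width: 0.0302
grip_force: 0.0
time_s: 14.98
tcp_pos: [0.554, 0.0433, 0.0666]
tool_rot: [-179.9, 0.1, 148.2]
ft_force: [-2.0, -4.4, 1.2]
gripper_width: 0.0158
grip_force: 28.8
time_s: 15.65
tcp_pos: [0.5548, 0.0426, 0.0663]
tool_rot: [-180.0, 0.2, 120.5]
ft_force: [-1.7, -6.4, -0.1]
gripper_width: 0.0218
grip_force: 3.0
time_s: 16.23
tcp_pos: [0.5536, 0.0428, 0.066]
tool_rot: [-179.9, 0.1, 114.3]
ft_force: [-2.6, -7.3, -0.9]
gripper_width: 0.0183
grip_force: 27.8
```

```bash
python3 -m handwheel '[[0.3,0,0,0,0],[0.3,0,0,0,0],[0.3,0,0,-1,0],[0.3,0,0,-1,0],[0.3,0,0,-1,0],[0.3,0,0,0,-1],[0.3,0,0,0,-1],[0.3,0,0,0,-1]]'; python3 -m handwheel '[[0.3,0,0,0,-1],[0.3,0,0,0,-1],[0.3,0,0,0,-1],[0.3,0,0,0,-1],[0.3,0,0,0,-1],[0.3,0,0,0,-1],[0.3,0,0,0,-1],[0.3,0,0,0,-1]]';  python3 -m handwheel '[[0.3,0,0,0,-1],[0.3,0,0,0,-1],[0.3,0,0,0,-1],[0.3,0,0,0,-1],[0.3,0,0,0,-0.7],[0.3,0,0,0,0]]'; python3 -m handwheel '[[0.3,0,-1,0,0],[0.3,0,-1,0,0],[0.3,0,-1,0,0],[0.3,0,-1,0,0],[0.3,0,-1,0,0],[0.3,0,-1,0,0],[0.3,0,-1,0,0],[0.3,0,-1,0,0]]'
```

```text
time_s: 16.9
tcp_pos: [0.5552, 0.045, 0.1572]
tool_rot: [179.8, 0.1, 128.2]
ft_force: [-0.5, -0.2, -0.5]
gripper_width: 0.0303
grip_force: 0.0
time_s: 17.57
tcp_pos: [0.5547, 0.045, 0.1562]
tool_rot: [179.9, 0.1, 164.9]
ft_force: [-0.7, -0.1, 0.1]
gripper_width: 0.0304
grip_force: 0.0
time_s: 18.07
tcp_pos: [0.5547, 0.0449, 0.1562]
tool_rot: [180.0, 0.1, -173.8]
ft_force: [-0.3, -1.0, 0.5]
gripper_width: 0.0303
grip_force: 0.0
time_s: 18.73
tcp_pos: [0.5806, -0.1955, 0.1561]
tool_rot: [180.0, 0.1, -173.9]
ft_force: [1.1, -0.1, 0.8]
gripper_width: 0.0304
grip_force: 0.0
```

```bash
python3 - <<'E'
from h import *
X=np.load("X.npy");a=manip.grab_frame("top")[0];u,v,S=235,165,8
im=cv2.resize(a[v:v+60,u:u+100,::-1],None,fx=S,fy=S,interpolation=cv2.INTER_CUBIC)
for y,n in zip(DY,(2,7,4)):
    for dn,col in((-.25,(0,165,255)),(0,(0,255,0)),(.25,(0,165,255))):
        q=(proj("top",w(tip(y,(n+dn)*.62832,.026),X))[0]-[u,v]+.5)*S;cv2.circle(im,tuple(int(t) for t in q),3,col,-1)
    q=(proj("top",w(tip(y,0,0),X))[0]-[u,v]+.5)*S;cv2.circle(im,tuple(int(t) for t in q),3,(0,255,255),-1)
cv2.imwrite("pics/t3.png",im)
E
```

```text
(no output)
```

View pics/t3.png

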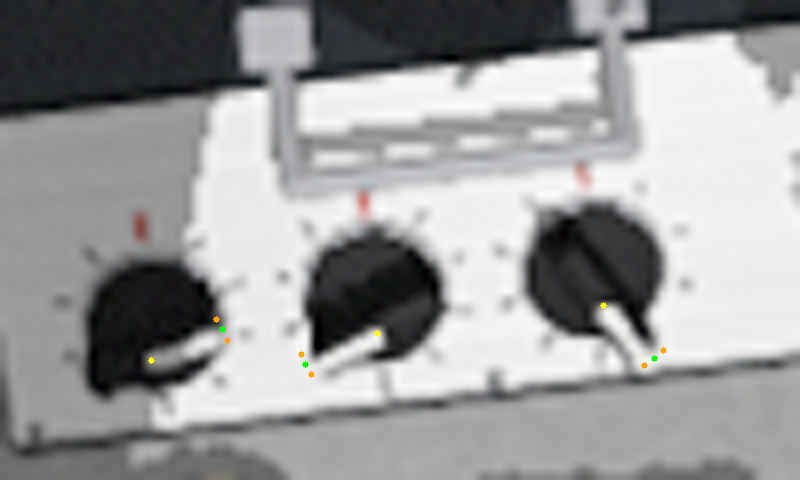

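The three pointers (tips near (222,337), (315,370) and (638,365)) each fall 7–10° short of the target dots, always on the side they were turned from. That is lag in the grip. I'll regrasp each one and overturn by that amount: right +10°, middle +8°, left +7°.

```bash
python3 -m handwheel '[[0.3,0,0,0,-1],[0.3,0,0,0,-1],[0.3,0,0,0,-1],[0.3,0,0,0,-1],[0.3,0,0,0,-1],[0.3,0,0,0,-1],[0.3,0,0,0,-1],[0.3,0,0,0,-0.85]]'; python3 - <<'E'
from h import *
X=np.load("X.npy");leg(w(face(.042,-.042,.03),X)[0]*[1,1,0]+[0,0,.064])
E
```

```text
time_s: 19.45
tcp_pos: [0.5805, -0.1938, 0.156]
tool_rot: [-180.0, 0.1, -137.7]
ft_force: [0.4, -0.1, 0.3]
gripper_width: 0.0305
grip_force: 0.0
yaw -137.7 -> -137.70022257043425 roll units -0.0 xyz units [-3.17  4.49  3.07] n 5.0
```

```bash
python3 -m handwheel '[[0.3,-0.63,0.9,0,0],[0.3,-0.63,0.9,0,0],[0.3,-0.63,0.9,0,0],[0.3,-0.63,0.9,0,0],[0.3,-0.63,0.9,0,0],[0.3,0,0,1,0],[0.3,0,0,1,0],[0.3,0,0,0,0]]'; python3 -m handwheel '[[0.3,0,0,0.6,0],[0.3,0,0,0.45,0],[0.3,0,0,0,0],[0.6,0,0,0,0],[1,0,0,0,0],[1,0,0,0,0],[1,0,0,0,0]]'; python3 -m handwheel '[[1,0,0,0,-1],[1,0,0,0,-1],[1,0,0,0,-0.2],[1,0,0,0,0],[1,0,0,0,0]]'
```

```text
time_s: 20.12
tcp_pos: [0.5558, -0.0286, 0.0917]
tool_rot: [179.5, -0.3, -137.8]
ft_force: [-0.8, -0.1, 0.2]
gripper_width: 0.0305
grip_force: 0.0
time_s: 20.7
tcp_pos: [0.5603, -0.031, 0.0656]
tool_rot: [-179.9, 0.1, -137.9]
ft_force: [-1.4, 1.7, 2.0]
gripper_width: 0.0157
grip_force: 28.5
time_s: 21.12
tcp_pos: [0.5605, -0.0312, 0.0655]
tool_rot: [-179.9, 0.1, -127.9]
ft_force: [-1.1, 0.8, 6.3]
gripper_width: 0.0163
grip_force: 31.7
```

```bash
python3 -m handwheel '[[0.3,0,0,0,0],[0.3,0,0,0,0],[0.3,0,0,-1,0],[0.3,0,0,-1,0],[0.3,0,0,-0.5,0],[0.3,0,0,0,1],[0.3,0,0,0,1],[0.3,0,0,0,1]]' >/dev/null; python3 -m handwheel '[[0.3,0,0,0,1],[0.3,0,0,0,1],[0.3,0,0,0,1],[0.3,0,0,0,1],[0.3,0,0,0,1],[0.3,0,0,0,1],[0.3,0,0,0,1],[0.3,0,0,0,1]]'>/dev/null; python3 -m handwheel '[[0.3,0,0,0,1],[0.3,0,0,0,1],[0.3,0,0,0,1],[0.3,0,0,0,1],[0.3,0,0,0,1],[0.3,0,0,0,1],[0.3,0,0,0,1],[0.3,0,0,0,1]]'>/dev/null; python3 -m handwheel '[[0.3,0,0,0,1],[0.3,0,0,0,1],[0.3,0,0,0,1],[0.3,0,0,0,1],[0.3,0,0,0,1],[0.3,0,0,0,1],[0.3,0,0,0,0.6],[0.3,0,0,0,0]]'; python3 - <<'E'
from h import *
X=np.load("X.npy");leg(w(face(.042,.033,.03),X)[0]*[1,1,0]+[0,0,.064])
E
```

```text
time_s: 23.78
tcp_pos: [0.5589, -0.0309, 0.1388]
tool_rot: [-179.9, -0.0, 114.8]
ft_force: [-1.2, -0.8, -1.5]
gripper_width: 0.0306
grip_force: 0.0
yaw 114.8 -> 114.83928269725243 roll units -0.0 xyz units [2.38 0.85 2.49] n 3.0
```

```bash
python3 -m handwheel '[[0.3,0.8,0.28,0,0],[0.3,0.8,0.28,0,0],[0.3,0.8,0.28,0,0],[0.3,0,0,0.8,0],[0.3,0,0,0.8,0],[0.3,0,0,0.5,0],[0.3,0,0,0.35,0],[0.3,0,0,0,0]]'; python3 -m handwheel '[[0.5,0,0,0,0],[0.6,0,0,0,0],[1,0,0,0,0],[1,0,0,0,0],[1,0,0,0,0]]'; python3 -m handwheel '[[1,0,0,0,1],[1,0,0,0,0.85],[1,0,0,0,0],[1,0,0,0,0]]'; python3 -m handwheel '[[0.3,0,0,0,0],[0.3,0,0,0,0],[0.3,0,0,-1,0],[0.3,0,0,-1,0],[0.3,0,0,-0.5,0],[0.3,0,0,0,-1],[0.3,0,0,0,-0.85],[0.3,0,0,0,0]]'; python3 - <<'E'
from h import *
X=np.load("X.npy");leg(w(face(.042,.108,.03),X)[0]*[1,1,0]+[0,0,.064])
E
```

```text
time_s: 24.45
tcp_pos: [0.5501, 0.0451, 0.0635]
tool_rot: [-179.8, -0.1, 115.0]
ft_force: [-0.0, 0.0, -0.1]
gripper_width: 0.0307
grip_force: 0.0
time_s: 24.87
tcp_pos: [0.5524, 0.0445, 0.0666]
tool_rot: [179.9, 0.1, 114.9]
ft_force: [-1.5, -1.1, 1.2]
gripper_width: 0.0179
grip_force: 27.9
time_s: 25.2
tcp_pos: [0.5524, 0.0447, 0.0665]
tool_rot: [179.9, 0.0, 106.5]
ft_force: [-2.0, -2.4, 3.2]
gripper_width: 0.018
grip_force: 29.4
time_s: 25.87
tcp_pos: [0.5521, 0.0453, 0.141]
tool_rot: [180.0, -0.0, 115.0]
ft_force: [-0.9, -0.3, -0.2]
gripper_width: 0.0302
grip_force: 0.0
yaw 115.0 -> 115.01845084596185 roll units -0.0 xyz units [2.34 0.79 2.57] n 3.0
```

Next the left dial, then lift and turn to 186° for the bolt, moving aside for a check picture.

```bash
python3 -m handwheel '[[0.3,0.78,0.26,0,0],[0.3,0.78,0.26,0,0],[0.3,0.78,0.26,0,0],[0.3,0,0,0.8,0],[0.3,0,0,0.8,0],[0.3,0,0,0.5,0],[0.3,0,0,0.4,0],[0.3,0,0,0,0]]'; python3 -m handwheel '[[0.5,0,0,0,0],[0.6,0,0,0,0],[1,0,0,0,0],[1,0,0,0,0],[1,0,0,0,0]]'; python3 -m handwheel '[[1,0,0,0,-1],[1,0,0,0,-0.4],[1,0,0,0,0],[1,0,0,0,0]]'; python3 -m handwheel '[[0.3,0,0,0,0],[0.3,0,0,0,0],[0.3,0,0,-1,0],[0.3,0,0,-1,0],[0.3,0,0,-1,0],[0.3,0,0,0,-1],[0.3,0,0,0,-1],[0.3,0,0,0,-1]]' >/dev/null;  python3 -m handwheel '[[0.3,0,0,0,-1],[0.3,0,0,0,-1],[0.3,0,0,0,-1],[0.3,0,0,0,-1],[0.3,0,0,0,-1],[0.3,0,0,0,-1],[0.3,0,0,0,-1],[0.3,0,0,0,-1]]'; python3 - <<'E'
from h import *
X=np.load("X.npy");leg(w(face(.062,-.122,.028),X)[0]*[1,1,0]+[0,0,.16],186.3)
E
```

```text
time_s: 26.53
tcp_pos: [0.5412, 0.1187, 0.0628]
tool_rot: [-179.7, -0.2, 114.9]
ft_force: [-0.2, 1.4, -0.1]
gripper_width: 0.0305
grip_force: 0.0
time_s: 26.95
tcp_pos: [0.5445, 0.1186, 0.0664]
tool_rot: [179.9, 0.0, 114.9]
ft_force: [0.9, 0.3, -1.4]
gripper_width: 0.0179
grip_force: 27.3
time_s: 27.28
tcp_pos: [0.5445, 0.1184, 0.0667]
tool_rot: [179.9, 0.1, 121.3]
ft_force: [-0.8, 0.5, 2.3]
gripper_width: 0.0175
grip_force: 28.4
time_s: 28.62
tcp_pos: [0.5427, 0.1184, 0.1553]
tool_rot: [-180.0, -0.1, 172.0]
ft_force: [-0.6, 0.0, 0.4]
gripper_width: 0.0303
grip_force: 0.0
yaw 172.0 -> 186.3 roll units -3.13 xyz units [-0.67 -7.65 -0.16] n 8.0
```

```bash
python3 -m handwheel '[[0.3,0,0,0,-1],[0.3,0,0,0,-1],[0.3,0,0,0,-1],[0.3,0,0,0,-0.13],[0.3,-0.35,-1,0,0],[0.3,-0.35,-1,0,0],[0.3,0,-1,0,0],[0.3,0,-1,0,0]]' >/dev/null;  python3 -m handwheel '[[0.3,0,-1,0,0],[0.3,0,-1,0,0],[0.3,0,-1,0,0],[0.3,0,-1,0,0],[0.3,0,-1,0,0],[0.3,0,-0.6,0,0],[0.3,0,0,0,0]]'; python3 - <<'E'
from h import *
X=np.load("X.npy");leg(w(face(.062,-.122,.028),X)[0]*[1,1,0]+[0,0,.068])
a=manip.grab_frame("top")[0];u,v,S=235,165,8
im=cv2.resize(a[v:v+60,u:u+100,::-1],None,fx=S,fy=S,interpolation=cv2.INTER_CUBIC)
for y,n in zip(DY,(2,7,4)):
    for dn,col in((-.25,(0,165,255)),(0,(0,255,0)),(.25,(0,165,255))):
        q=(proj("top",w(tip(y,(n+dn)*.62832,.028),X))[0]-[u,v]+.5)*S;cv2.circle(im,tuple(int(t) for t in q),2,col,-1)
    q=(proj("top",w(tip(y,0,0),X))[0]-[u,v]+.5)*S;cv2.circle(im,tuple(int(t) for t in q),2,(0,255,255),-1)
cv2.imwrite("pics/t4.png",im)
E
```

```text
time_s: 29.87
tcp_pos: [0.5956, -0.1701, 0.1555]
tool_rot: [-179.9, 0.0, -174.2]
ft_force: [0.7, 0.3, -0.1]
gripper_width: 0.0305
grip_force: 0.0
yaw -174.2 -> -174.2335351430773 roll units -0.0 xyz units [0.04 2.1  2.92] n 3.0
```

View pics/t4.png

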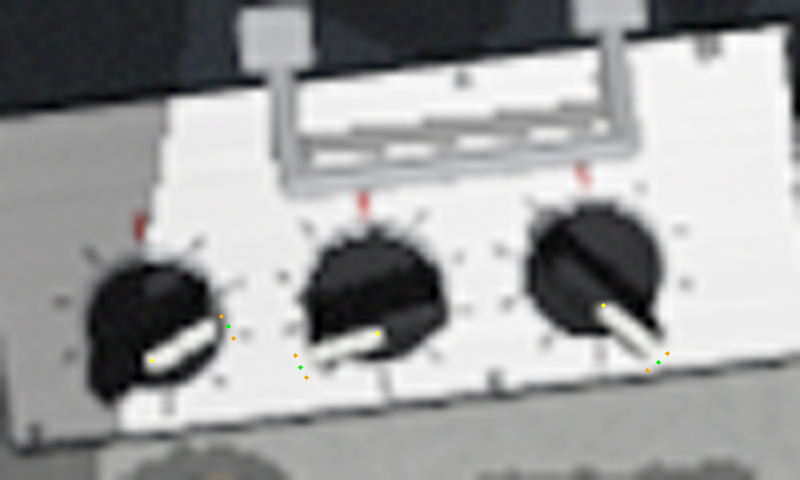

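All three now look close. The left one may be a little over, so I'll measure the white lines numerically.

```bash
python3 - <<'E'
from h import *
X=np.load("X.npy")
def ang(a,nom):
    S=8;out=[]
    for y,n in zip(DY,nom):
        o,t=proj("top",w([tip(y,n,0),tip(y,n,.024)],X))
        g=cv2.resize(cv2.cvtColor(a,cv2.COLOR_RGB2GRAY),None,fx=S,fy=S,interpolation=cv2.INTER_CUBIC).astype(float)
        m=np.zeros(g.shape,np.uint8);q=lambda r,dt:proj("top",w(tip(y,n+dt,r),X))[0]
        poly=np.array([(p+.5)*S for p in [q(-.002,0)+0*o]+[q(.021,d) for d in np.linspace(-.5,.5,9)]],np.int32)
        cv2.fillConvexPoly(m,poly,1);m=m>0
        v,u=np.nonzero(m);wt=np.clip(g[m]-np.percentile(g[m],60),0,None)
        c=np.average(np.c_[u,v],axis=0,weights=wt);C=np.cov(np.c_[u,v].T,aweights=wt);e,V=np.linalg.eigh(C);d=V[:,1];d*=np.sign(d@(t-o))
        c0=np.arctan2(d[1],d[0]);th=n+np.radians(np.arange(-25,25,.5))
        pr=np.array([proj("top",w(tip(y,x,.024),X))[0]-o for x in th]);er=np.angle(np.exp(1j*(np.arctan2(pr[:,1],pr[:,0])-c0)))
        cc=np.arctan2(*(c/S-.5-o)[::-1]);er2=np.angle(np.exp(1j*(np.arctan2(pr[:,1],pr[:,0])-cc)))
        out.append((np.degrees(th[abs(er).argmin()]-n).round(1),np.degrees(th[abs(er2).argmin()]-n).round(1),round((e[1]/e[0])**.5,1)))
    print("deviation deg (axis dir, centroid dir, elongation)",out)
ang(manip.grab_frame("top")[0],np.array([2,7,4])*.62832)
ang(np.load("pics/top0.npz")["p"],np.radians([152,215,185]))
E
```

```text
deviation deg (axis dir, centroid dir, elongation) [(np.float64(-6.5), np.float64(-3.5), np.float64(5.2)), (np.float64(-12.0), np.float64(-6.5), np.float64(1.8)), (np.float64(24.5), np.float64(8.5), np.float64(1.4))]
deviation deg (axis dir, centroid dir, elongation) [(np.float64(15.0), np.float64(4.0), np.float64(1.4)), (np.float64(-9.0), np.float64(-6.5), np.float64(2.2)), (np.float64(-23.0), np.float64(-9.0), np.float64(1.9))]
```

Left measures about −5° and the other two are near 0, all within tolerance. The bolt itself will test the code, so I'll grip the knob.

```bash
python3 -m handwheel '[[0.3,0,0.7,0,0],[0.3,0.04,0.7,0,0],[0.3,0,0.7,0,0],[0.3,0,0,0.9,0],[0.3,0,0,0.9,0],[0.3,0,0,0.7,0],[0.3,0,0,0.5,0],[0.3,0,0,0,0]]'; python3 -m handwheel '[[0.6,0,0,0,0],[1,0,0,0,0],[1,0,0,0,0],[1,0,0,0,0]]'; python3 -m handwheel '[[1,0.18,0,0.085,0],[1,0.18,0,0.085,0],[1,0.18,0,0.085,0],[1,0.18,0,0.085,0],[1,0,0,0,0],[1,0,0,0,0]]'
```

```text
time_s: 30.63
tcp_pos: [0.5842, -0.1003, 0.0625]
tool_rot: [179.8, -0.4, -173.8]
ft_force: [-0.6, -0.8, -0.1]
gripper_width: 0.0305
grip_force: 0.0
time_s: 30.97
tcp_pos: [0.588, -0.1082, 0.0664]
tool_rot: [-179.5, 0.0, -173.7]
ft_force: [-1.7, -15.5, -8.5]
gripper_width: 0.0137
grip_force: 30.1
time_s: 31.47
tcp_pos: [0.5702, -0.1102, 0.0579]
tool_rot: [-179.5, 0.5, -173.9]
ft_force: [3.3, -11.2, -4.2]
gripper_width: 0.0137
grip_force: 30.0
```

```bash
python3 -m handwheel '[[1,0.05,0,0.02,0],[1,0,0,0,0]]'; python3 -m handwheel '[[0.3,0,0,0,0],[0.3,0,0,0,0],[0.3,0,0,-1,0],[0.3,0,0,-1,0],[0.3,0,0,-1,0],[0.3,0,0,0,0]]'; python3 - <<'E'
from h import *
X=np.load("X.npy");leg(w([-.043,0,.117],X)[0]*[1,1,0]+[0,0,.087],96.3)
for n in("scene",):
    a=manip.grab_frame(n)[0].astype(int)
    for b in(np.load("pics/scene0.npz")["p"].astype(int),a):
        m=(b[...,0]>110)&(b[...,1]<60)&(b[...,2]<60);v,u=np.nonzero(m[140:200,210:270]);print(len(u),u.mean()+210,v.mean()+140)
print(proj("scene",w([face(.062,-.122,.036),face(.042,-.122,.036)],X)))
E
```

```text
time_s: 31.63
tcp_pos: [0.5703, -0.1102, 0.0579]
tool_rot: [-179.5, 0.7, -173.9]
ft_force: [5.5, -8.9, -1.5]
gripper_width: 0.0139
grip_force: 30.0
time_s: 32.13
tcp_pos: [0.5681, -0.1064, 0.1517]
tool_rot: [-179.7, 0.6, -173.9]
ft_force: [0.4, -0.8, 0.8]
gripper_width: 0.0304
grip_force: 0.0
yaw -173.9 -> 96.3 roll units 19.6 xyz units [3.96 1.57 2.16] n 4.0
33 238.5151515151515 172.63636363636363
61 245.29508196721312 170.44262295081967
[[242.83306103 168.99352526]
 [248.38366899 167.46556855]]
```

The bolt is drawn: the knob moved about 20 mm, which also confirms the code. Next the handle: turn to 96.3°, then move over the bar.

```bash
python3 -m handwheel '[[0.4,0,0,0,1],[0.4,0,0,0,1],[0.4,0,0,0,1],[0.4,0,0,0,1],[0.4,0,0,0,1],[0.4,0,0,0,1],[0.4,0,0,0,1],[0.4,0,0,0,1]]' >/dev/null; python3 -m handwheel '[[0.4,0,0,0,1],[0.4,0,0,0,1],[0.4,0,0,0,1],[0.4,0,0,0,1],[0.4,0,0,0,1],[0.4,0,0,0,1],[0.4,0,0,0,1],[0.4,0,0,0,1]]'>/dev/null;  python3 -m handwheel '[[0.4,0,0,0,1],[0.4,0,0,0,1],[0.4,0,0,0,1],[0.4,0,0,0,0.6],[0.4,0.99,0.4,0,0],[0.4,0.99,0.4,0,0],[0.4,0.99,0.4,0,0],[0.4,0.99,0.4,0,0]]'; python3 -m handwheel '[[0.4,0,0,0,0],[0.4,0,0,0,0]]'; python3 - <<'E'
from h import *
X=np.load("X.npy");leg(w([-.043,0,.117],X)[0]*[1,1,0]+[0,0,.083])
E
```

```text
time_s: 34.18
tcp_pos: [0.5979, 0.0194, 0.1442]
tool_rot: [-179.9, -0.1, 96.2]
ft_force: [1.2, -0.1, 0.0]
gripper_width: 0.0263
grip_force: 0.0
time_s: 34.35
tcp_pos: [0.598, 0.0199, 0.1442]
tool_rot: [-179.9, -0.0, 96.5]
ft_force: [-0.5, -0.0, -0.6]
gripper_width: 0.0257
grip_force: 0.0
yaw 96.5 -> 96.47646960486288 roll units -0.0 xyz units [-0.12  0.12  2.04] n 3.0
```

```bash
python3 -m handwheel '[[0.4,-0.12,0.13,0.7,0],[0.4,0,0,0.6,0],[0.4,0,0,0.4,0],[0.4,0,0,0.2,0],[0.4,0,0,0.15,0],[0.4,0,0,0,0]]'; python3 -m handwheel '[[0.6,0,0,0,0],[0.8,0,0,0,0],[1,0,0,0,0],[1,0,0,0,0],[1,0,0,0,0]]'
```

```text
time_s: 34.85
tcp_pos: [0.6025, 0.0141, 0.0826]
tool_rot: [-179.9, -0.0, 96.2]
ft_force: [0.9, 0.3, 0.1]
gripper_width: 0.0263
grip_force: 0.0
time_s: 35.27
tcp_pos: [0.6031, 0.0144, 0.0842]
tool_rot: [180.0, 0.0, 96.3]
ft_force: [-1.3, -1.2, 3.5]
gripper_width: 0.0089
grip_force: 30.0
```

```bash
python3 -m handwheel '[[1,0,0.06,-0.49,0],[1,0,0.11,-0.48,0],[1,0,0.16,-0.47,0],[1,0,0.21,-0.45,0],[1,0,0,0,0]]'; python3 - <<'E'
from h import *
X=np.load("X.npy");p=manip.read_state()["tcp_pos"];h=w([.098,0,.107],X)[0];b=p+[0,0,.033];d=b-h
x=np.array([np.cos(X[2]),np.sin(X[2])]);print("bar rel hinge",d[:2]@x,d[2],np.hypot(d[:2]@x,d[2]))
E
```

```text
time_s: 35.68
tcp_pos: [0.6187, 0.0161, 0.1412]
tool_rot: [-179.9, 0.0, 96.3]
ft_force: [-4.5, -1.9, 2.9]
gripper_width: 0.009
grip_force: 30.0
bar rel hinge -0.12447314679604844 0.06720971539816005 0.1414592171518431
```

```bash
python3 -m handwheel '[[1,0,0.255,-0.42,0],[1,0,0.30,-0.39,0],[1,0,0.34,-0.36,0],[1,0,0.37,-0.32,0],[1,0,0.405,-0.28,0],[1,0,0.43,-0.24,0]]'; python3 -m handwheel '[[1,0,0.455,-0.19,0],[1,0,0.47,-0.14,0],[1,0,0.485,-0.09,0],[1,0,0.49,-0.04,0],[1,0,0.49,0.01,0],[1,0,0,0,0],[1,0,0,0,0]]'; python3 - <<'E'
from h import *
X=np.load("X.npy");p=manip.read_state()["tcp_pos"];h=w([.098,0,.107],X)[0];b=p+[0,0,.033];d=b-h
x=np.array([np.cos(X[2]),np.sin(X[2])]);print("bar rel hinge",d[:2]@x,d[2])
a=manip.grab_frame("scene")[0];cv2.imwrite("pics/s5.png",cv2.resize(a[60:285,150:450,::-1],(800,600),interpolation=cv2.INTER_CUBIC))
E
```

```text
time_s: 36.18
tcp_pos: [0.6733, 0.022, 0.2008]
tool_rot: [-178.8, 0.0, 96.3]
ft_force: [-16.4, -2.4, 16.2]
gripper_width: 0.0089
grip_force: 30.0
time_s: 36.77
tcp_pos: [0.7558, 0.0309, 0.2156]
tool_rot: [179.6, 0.1, 96.3]
ft_force: [1.7, 0.1, 3.7]
gripper_width: 0.009
grip_force: 30.0
bar rel hinge 0.013439467994124061 0.1415981522161368
```

View pics/s5.png

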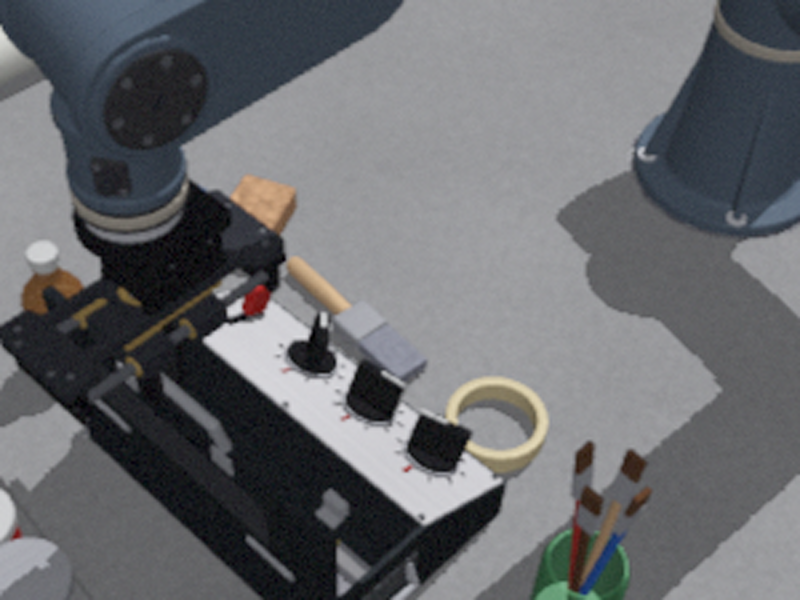

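The lid stands upright in the grip (edge-on at about (200,450)), the interior is visible, and the dials and knob look right. I'll release and lift clear.

```bash
python3 -m handwheel '[[0.6,0,0,0,0],[0.4,0,0,0,0],[0.4,0,0,0,0],[0.4,0,0,-0.5,0],[0.4,0,0,-0.8,0],[0.4,0,0,-0.8,0],[0.4,0,0,-0.8,0],[0.4,0,0,0,0]]'; python3 -m handwheel '[[0.4,0,-1,0,0],[0.4,0,-1,0,0],[0.4,0,-1,0,0],[0.4,0,-1,0,0],[0.4,0,-1,0,0],[0.4,0,-1,0,0],[0.4,0,-1,0,0],[0.4,0,-1,0,0]]'; python3 -m handwheel '[[0.4,-1,0,0,0],[0.4,-1,0,0,0],[0.4,-1,0,0,0],[0.4,-1,0,0,0],[0.4,-1,0,0,0],[0.4,-1,0,0,0],[0.4,-1,0,0,0],[0.4,0,0,0,0]]'; python3 - <<'E'
from h import *
a=manip.grab_frame("top")[0];cv2.imwrite("pics/t6.png",cv2.resize(a[105:240,190:370,::-1],(800,600),interpolation=cv2.INTER_CUBIC))
E
```

```text
time_s: 37.48
tcp_pos: [0.7553, 0.0311, 0.3067]
tool_rot: [179.5, 0.1, 96.3]
ft_force: [0.5, 0.3, 0.9]
gripper_width: 0.0259
grip_force: 0.0
time_s: 38.15
tcp_pos: [0.5118, 0.0052, 0.2995]
tool_rot: [-179.8, -0.1, 96.3]
ft_force: [0.1, -0.2, -0.3]
gripper_width: 0.0263
grip_force: 0.0
time_s: 38.82
tcp_pos: [0.5375, -0.2091, 0.2993]
tool_rot: [-179.9, 0.1, 96.0]
ft_force: [0.3, -0.1, -0.4]
gripper_width: 0.0264
grip_force: 0.0
```

View pics/t6.png

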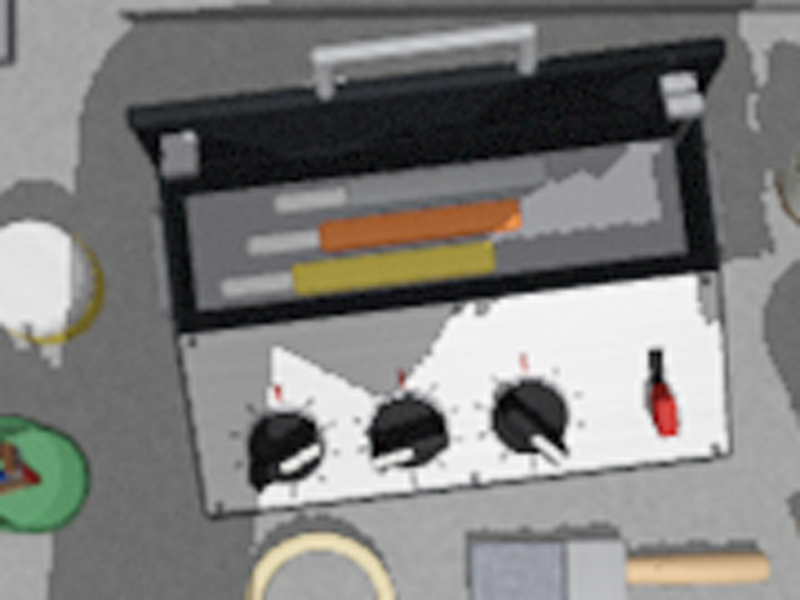

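The picture shows the lid upright with its handle at (425,45). The bolt knob is at the bottom of its slot at (660,405), the dials read 2-7-4, and the surrounding items are where they were. Handing in.

```bash
python3 -c "
from workcell import manip
print(manip.job_done())"
```

```text
the job is handed in; nothing more can be done
None
```

I handed the job in at about 39 s with the dials on 2-7-4 (left about 5° off, within the 9° tolerance), the bolt fully drawn, the lid standing open at about 90°, the arm clear of everything, and the surrounding things apparently unmoved in the last picture; the hand-in gave no verdict.

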